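# Poise the dispensing funnel over the empty candle jar

### The arm

A 6-joint arm with a two-finger parallel gripper is mounted at the origin on the work surface. World frame = base frame: x ahead of the robot, y to its left, z up, the work surface at z = 0. Lengths are in m, angles in rad, forces in N, time in s.
With the tool pointing down it reaches from about 0.35 to 0.775 m from the base axis. Payload 5.5 kg.
Tool frame: the origin (TCP) lies between the finger pads; the fingertips stand 11 mm ahead of it and the grasp point (between the pads) lies 8 mm behind it (tips_ahead is the distance from the TCP to the fingertips, in m); z points along the fingers, y is the line along which they close (so a half turn about z gives the same grasp; the last joint's range is limited). The gripper opens to 85 mm and grips with 20 to 120 N. Pads are 22 mm wide; open, the fingers measure 114 mm over their backs; the gripper's body (76 mm by 85 mm) begins 54 mm behind the grasp point. The pads swing forward as they close: fully open they stand 13 mm farther back than shut.
Start: joints at [-1.445, 0.313, 0.046, 1.304, 0, 1.431], TCP at [0.151, -0.555, 0.242] pointing down, gripper open.
Joint ranges: [-2.76, 2.76], [-0.86, 1.69], [-1.03, 1.26], [-2.2, 2.34], [-1.47, 1.5], [-3.14, 3.14]. Speed limits (rad/s): [2.57, 2.57, 3.14, 3.14, 3.14, 3.14].

### API

Orientations are given as a unit quaternion [w, x, y, z].
In Python, from workcell import * gives the robot as it stands. The module is installed in compiled form; this text tells all that it offers.
- The arm moves only by the tool jog_arm, never from a script. Its argument "moves" is a list of rows, each an object with "fingers": the closure, from 0 (fully open) to 1 (shut); "slide": the shift along the tool's x, y, z in mm, a list of three; "angular": the turn, a rotation vector about the tool's x, y, z in degrees, a list of three. A call has 1 to 10 rows; each row is the pose to reach, as a shift and turn from the pose commanded when the call began, along the tool's axes at that moment; what a row does not reach only later rows make up. A row lasts 1/12 s, in which the tool goes at most 41.7 mm and 7.16 degrees, less where a joint would pass 70% of its speed; a pose out of reach is approached as far as the arm can. A call with a gripper value outside its range is refused whole. The fingers move at their own pace and stop on an object; "squeeze" is the grip in N (left out, the last holds). Time passes only in rows, so rows that repeat a pose let the fingers close. It gives the time, the measured TCP pose, the force, the opening and the grip force at its end, in the units of the state.
- get_state(): the state, without advancing time (a new reading comes with each control period).
- read_camera(name): name is "side" or "top" or "wrist"; returns a dict with "color" (400x640x3 uint8, red, green, blue), "fovy" (degrees; the focal length in pixels is half the picture's height over the tangent of half this angle, whatever the lens; pixels are square), "cx", "cy" (the principal point, pixels), "D" ([k1, k2, p1, p2, k3] as OpenCV has them; the pictures are not rectified), "world_from_camera" (4x4, takes a point from camera to world coordinates); the wrist camera has in their place "tool_from_camera" (4x4, takes a point from camera to tool coordinates, whose origin is the TCP and whose axes are the flange's). Camera axes: x right, y down, z forward; pixel columns grow to the right and rows downward; lengths in m; the calibration is good to about 2 mm. A picture is of the moment at which its call begins: read the wrist's pose just before it. There is no depth.
- hand_in(): hands the job in; it is judged then, once.
Trained networks look in a picture, given as the dict that the camera call returned (one of the last four; its "shot" number tells which), for a name from the list of things; names that differ only in an ending like _2 or _b are one class to them, and where a whole thing is asked for, a point or a joint stands for the part that bears it (a point fixed in the world has none). Each returns a list of dicts, best first, with "p" (0 to 1); they miss things now and then, are a little off and sometimes report something else, mostly with a low value. They report only what shows in the picture. A call takes as long as a camera call. They do not tell look-alikes from the thing itself.
- look_for(target, picture): "point" ([column, row] in pixels, amid what is visible of it).
- tip_of(target, picture): "point" ([column, row] in pixels: a listed point, or the origin of a listed thing).
The state is a dict: "clock": time; "joint_pos": joint angles; "qvel": joint speeds; "tau": joint torques, N m; "tcp_pos": TCP position; "orientation": TCP orientation; "wrist_force": force on the tool from outside, world axes, zero at the start; "ft_torque": the same for the moment, N m; "finger_gap": finger opening in m; "grip_force": force on a finger pad.
Only numpy, scipy, OpenCV 4.12 (cv2) and the standard library are available. Lean on these libraries where they do the work, as an engineer would, in place of code of your own. Each camera call takes 0.05 s, during which the arm holds its last target. There are 200 camera calls.

### The job

Take the steel dispensing funnel by its wooden handle, gripping it lightly, and lift it straight up out of its ring stand. Carry it upright over the crate of bottles and the filled jars, without knocking any jar, to the one jar in the tray that has no lid. Finish while still holding the funnel there, still and upright, its nozzle centred over the jar's open mouth and about 15 mm above the rim, touching nothing but the gripper.

Things in the scene. Friction and masses are not known exactly. Their poses are not given: they have to be found in the camera images.
- funnel_grip (a point): Grip point of the loose steel funnel (0.35 kg), on its upright square wooden handle: 20 x 20 mm, flat faces square to x and y, from 26 mm below this point to 22 mm above; z is up along the funnel's axis. Below it a thin bridge bar (14 mm wide, 90 mm along y) crosses the funnel's mouth, its top 26 mm below this point; a hard squeeze bends it: keep the grip force below 40 N.
- funnel_tip (a point): Lower end of the funnel's nozzle (16 mm across), on the funnel's axis, 145 mm straight below funnel_grip; z is up along the axis. Above it the cone widens to 78 mm, then a drum 92 mm across goes from 82 to 115 mm above this point (the open rim). Starts about 23 mm above the bench.
- stand_ring (a point): The funnel's fixed stand, on one side of the crate: a level steel ring (112 mm outside, 84 mm inside) on two posts; this point is the centre of the ring's top, 105 mm above the bench. The underside of the funnel's drum rests on it and the cone hangs inside with 3 mm of play, so the funnel must rise straight up by 90 mm before going sideways.
- jar_mouth (a point): The target: centre of the open mouth, at rim height, of the only jar without a lid. Amber glass, empty, loose, 70 mm across, 90 mm tall, mouth 58 mm inside; in any of six places (2 x 3, 92 mm apart) of a shallow aluminium tray on the other side of the crate. The rim is 94 mm above the bench.
- jar1_lid (a point): closed amber glass jar, already filled: 70 mm across, 92 mm tall with its flat metal lid (68 mm across); this point is the centre of the lid's top; loose, stands in the tray
- jar2_lid (a point): closed amber glass jar, already filled: 70 mm across, 92 mm tall with its flat metal lid (68 mm across); this point is the centre of the lid's top; loose, stands in the tray
- jar3_lid (a point): closed amber glass jar, already filled: 70 mm across, 92 mm tall with its flat metal lid (68 mm across); this point is the centre of the lid's top; loose, stands in the tray
- jar4_lid (a point): closed amber glass jar, already filled: 70 mm across, 92 mm tall with its flat metal lid (68 mm across); this point is the centre of the lid's top; loose, stands in the tray
- jar5_lid (a point): closed amber glass jar, already filled: 70 mm across, 92 mm tall with its flat metal lid (68 mm across); this point is the centre of the lid's top; loose, stands in the tray
- crate: Narrow open wooden crate with five dark bottles in a row, between the stand and the tray, fixed: 250 mm along its x, 56 mm along its y, the bottle tops 115 mm above the bench. Origin at the centre of its underside.
There are look-alikes about, which are no part of the job. Leave any yellow look-alike of the part that bears jar_mouth alone.

How it is judged:
On the way:
1. the funnel is lifted clear of its ring stand, upright, in the gripper (z of funnel_tip in the frame of stand_ring above 0.002 m and angle between funnel_tip's own z axis and vertical below 0.2 rad and contact force between funnel and stand below 0.05 N and contact force between funnel and the fingers above 1 N), for 0.1 s.
At the end, for the whole second after the job is handed in: The funnel is held still by the gripper, upright within 0.1 rad, its nozzle 5 to 25 mm above the rim of the open jar and within 10 mm of the centre of its mouth, touching no jar, stand or crate; every jar stands upright within 12 mm of its start (horizontal distance between funnel_tip and jar_mouth below 0.01 m and z of funnel_tip in the frame of jar_mouth between 0.005 and 0.025 m and angle between each of funnel_tip, jar_mouth, jar1_lid, jar2_lid, jar3_lid, jar4_lid, jar5_lid's own z axis and vertical below 0.1 rad and linear speed of funnel below 0.02 m/s and angular speed of funnel below 0.2 rad/s and contact force between funnel and the fingers above 1 N and contact force between funnel and jar_open below 0.05 N and contact force between funnel and jar1 below 0.05 N and contact force between funnel and jar2 below 0.05 N and contact force between funnel and jar3 below 0.05 N and contact force between funnel and jar4 below 0.05 N and contact force between funnel and jar5 below 0.05 N and contact force between funnel and stand below 0.05 N and contact force between funnel and crate below 0.05 N and distance of each of jar_mouth, jar1_lid, jar2_lid, jar3_lid, jar4_lid, jar5_lid from where it was at the start of the episode below 0.012 m); the arm keeps its last pose, push and grip.
It fails at once if the funnel is squeezed hard: more than 60 N on each finger, 120 N counted over both (contact force between funnel and the fingers above 120 N).
It fails at once if the funnel is tipped by more than 0.4 rad (angle between funnel_tip's own z axis and vertical above 0.4 rad).
It fails at once if the funnel knocks a jar (over 3 N) (contact force between funnel and jar_open above 3 N or contact force between funnel and jar1 above 3 N or contact force between funnel and jar2 above 3 N or contact force between funnel and jar3 above 3 N or contact force between funnel and jar4 above 3 N or contact force between funnel and jar5 above 3 N).
It fails at once if a jar is pushed over 12 mm or tipped (distance of any of jar_mouth, jar1_lid, jar2_lid, jar3_lid, jar4_lid, jar5_lid from where it was at the start of the episode above 0.012 m or angle between any of jar_mouth, jar1_lid, jar2_lid, jar3_lid, jar4_lid, jar5_lid's own z axis and vertical above 0.2 rad).
It also fails if it takes over 42 s, if anything falls off the work surface, if the arm or the gripper's body presses on something with over 40 N, if the wrist force passes 120 N, or if a joint passes its speed limit or range.

## Working session

There is one attempt and no reset: what is moved stays moved. The work goes in short steps, Python scripts to look and compute and a tool call to move; the robot and the scene stay as the last step left them, time stands still between calls to the robot, and variables do not carry over. Pictures are saved under pics/ and viewed, at most 10 in all, crops included, and the job is handed in when it is done.

Besides the shell and the picture viewer there is one more tool, called after ">>>" as a command line: name --argument value ..., lists and objects as JSON in quotes. jog_arm: Moves the arm, as the interface text tells. Its arguments: {"type":"object","properties":{"moves":{"type":"array","items":{"type":"object","properties":{"fingers":{"type":"number"},"slide":{"type":"array","items":{"type":"number"}},"angular":{"type":"array","items":{"type":"number"}}}}},"squeeze":{"type":"number"}},"required":["moves"]}

```bash
mkdir -p pics; cat > h.py <<'E'
from workcell import *
import numpy as np, cv2
from scipy.spatial.transform import Rotation as R
def K(p):
    h,w=p["color"].shape[:2]; f=h/2/np.tan(np.radians(p["fovy"])/2)
    return np.array([[f,0,p["cx"]],[0,f,p["cy"]],[0,0,1]])
def wfc(p,st=None):
    if "world_from_camera" in p: return np.array(p["world_from_camera"])
    T=np.eye(4); T[:3,:3]=R.from_quat(np.roll(st["orientation"],-1)).as_matrix(); T[:3,3]=st["tcp_pos"]
    return T@np.array(p["tool_from_camera"])
def ray(p,px,st=None):
    u=cv2.undistortPoints(np.array([[px]],float),K(p),np.array(p["D"],float))[0,0]
    T=wfc(p,st); return T[:3,3],T[:3,:3]@np.array([u[0],u[1],1])
def at_z(p,px,z,st=None):
    o,d=ray(p,px,st); return o+d*(z-o[2])/d[2]
def proj(p,X,st=None):
    T=np.linalg.inv(wfc(p,st)); r=cv2.Rodrigues(T[:3,:3])[0]
    return cv2.projectPoints(np.array([X],float),r,T[:3,3],K(p),np.array(p["D"],float))[0][0,0]
def save(p,n): cv2.imwrite("pics/"+n,p["color"][:,:,::-1])
Z=dict(funnel_grip=.168,funnel_tip=.023,stand_ring=.105,jar_mouth=.094,jar1_lid=.096,crate=0)
E
cat > a.py <<'E'
from h import *
np.set_printoptions(precision=4,suppress=True)
for c in ["top","side"]:
    p=read_camera(c); save(p,c+".png"); print(c,wfc(p)[:3,3])
    for n in Z:
        for d in tip_of(n,p)[:7]: print(n,round(d["p"],2),np.round(d["point"],1),at_z(p,d["point"],Z[n]))
s=get_state(); print(s["clock"],s["tcp_pos"],s["orientation"],s["finger_gap"])
E
python3 a.py
```

```text
top [0.4681 0.024  1.0484]
funnel_grip 0.84 [221.  221.5] [0.5126 0.2416 0.168 ]
funnel_grip 0.65 [376.3 222.4] [ 0.5111 -0.1278  0.168 ]
funnel_grip 0.49 [445.  220.7] [ 0.5152 -0.294   0.168 ]
funnel_tip 0.9 [234.3 224.5] [0.5118 0.2404 0.023 ]
jar_mouth 0.75 [375.3 226.1] [ 0.5051 -0.1378  0.094 ]
jar_mouth 0.75 [386.4 274. ] [ 0.3829 -0.1645  0.094 ]
jar_mouth 0.66 [386.1 143. ] [ 0.7251 -0.1703  0.094 ]
jar1_lid 0.98 [410.  224.8] [ 0.5084 -0.2278  0.096 ]
crate 0.83 [319.7 211.7] [0.5495 0.0041 0.    ]
side [0.0604 0.5903 0.7653]
funnel_grip 0.75 [243.4 254.3] [0.5202 0.2523 0.168 ]
funnel_tip 0.57 [254.2 298. ] [0.5228 0.2422 0.023 ]
stand_ring 0.59 [382.3 167.3] [ 0.5073 -0.2239  0.105 ]
jar_mouth 0.64 [304.6 156.1] [ 0.7126 -0.1507  0.094 ]
jar_mouth 0.58 [359.6 183.5] [ 0.5223 -0.1423  0.094 ]
jar_mouth 0.57 [411.5 206. ] [ 0.3764 -0.1461  0.094 ]
jar_mouth 0.16 [396.7 159.1] [ 0.5044 -0.2939  0.094 ]
jar1_lid 0.6 [382.4 166.2] [ 0.5158 -0.2394  0.096 ]
jar1_lid 0.33 [356.3 157.8] [ 0.5932 -0.2293  0.096 ]
crate 0.82 [313.8 234.5] [ 0.5589 -0.0005  0.    ]
0.7 [ 0.151  -0.5549  0.2424] [0.0001 0.9912 0.1325 0.    ] 0.08525720761561979
```

View pics/top.png

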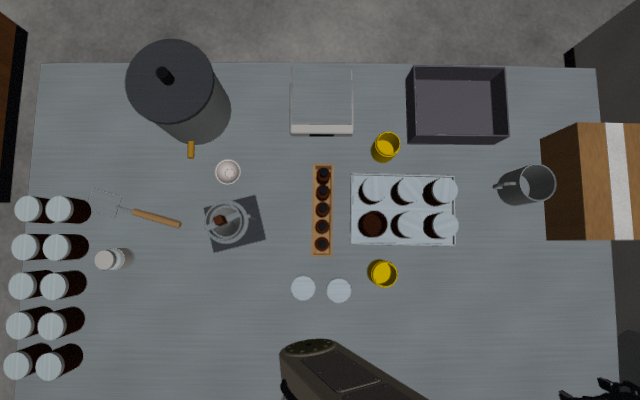

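View pics/side.png

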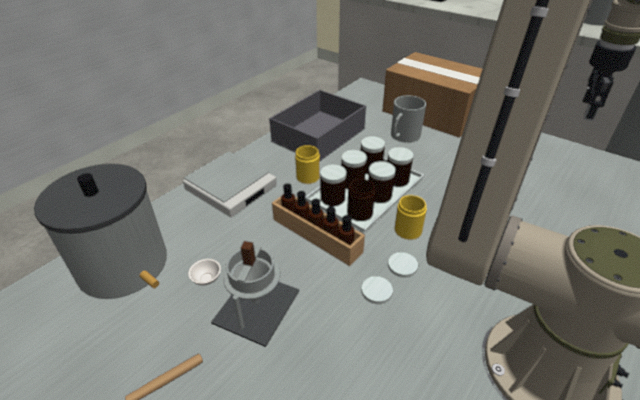

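```bash
cat >> h.py <<'E'
def plan(X,xdeg):
    "slide mm and angular deg for TCP X, tool down, tool x at heading xdeg"
    s=get_state(); A=R.from_quat(np.roll(s["orientation"],-1)); c,q=np.cos(np.radians(xdeg)),np.sin(np.radians(xdeg))
    B=R.from_matrix(np.array([[c,q,0],[q,-c,0],[0,0,-1]]))
    print("slide",np.round(1000*(A.inv().apply(np.array(X)-s["tcp_pos"])),1),"ang",np.round(np.degrees((A.inv()*B).as_rotvec()),2))
E
python3 - <<'E'
from h import *
t=cv2.imread("pics/top.png"); a=cv2.resize(t[120:290,335:470],None,fx=3,fy=3,interpolation=2); b=cv2.resize(t[185:260,195:275],None,fx=5,fy=5,interpolation=2)
b=cv2.copyMakeBorder(b,0,a.shape[0]-b.shape[0],0,0,0)
cv2.imwrite("pics/crop.png",np.hstack([a[:, :395],b]))
p=read_camera("wrist"); print(np.round(p["tool_from_camera"],3),p["fovy"])
plan([.45,-.14,.33],0); plan([.47,.235,.33],0); plan([.45,-.14,.33],15)
E
```

```text
[[-0.    -0.953 -0.303  0.079]
 [ 1.    -0.    -0.     0.   ]
 [ 0.    -0.303  0.953 -0.133]
 [ 0.     0.     0.     1.   ]] 67.41196916729047
slide [ 397.4 -321.7  -87.7] ang [ 1.000e-02 -0.000e+00  1.523e+01]
slide [ 515.3 -678.3  -87.8] ang [ 1.000e-02 -0.000e+00  1.523e+01]
slide [ 397.4 -321.7  -87.7] ang [0.01 0.   0.23]
```

View pics/crop.png

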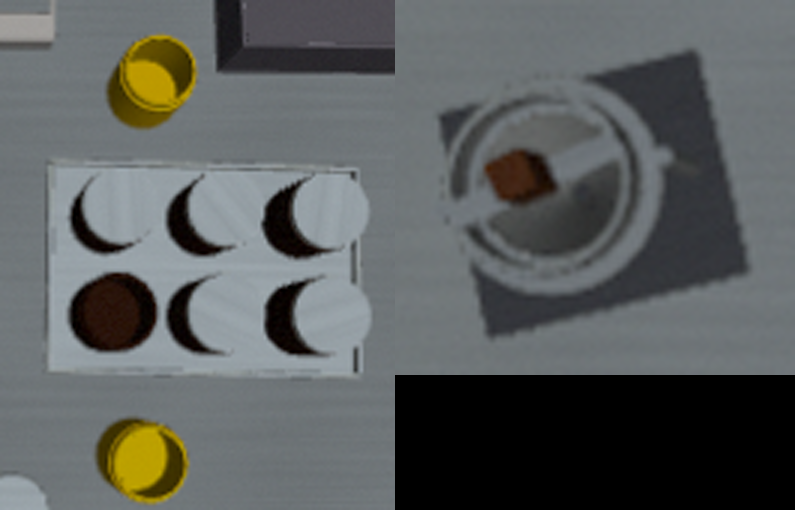

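The open jar is the dark-amber one at top-view (374,224). It sits in the tray's near row beside the crate and is the only one without a white lid. The two yellow cups at (386,147) and (383,273) are look-alikes outside the tray. The funnel handle is at about (221,221), turned about 20° with its bar. I'll move over the jar for a closer view.

>>> jog_arm --moves '[{"slide":[30,-24,-40],"fingers":0},{"slide":[60,-48,-80]},{"slide":[397,-322,-88],"angular":[0,0,15]},{"slide":[397,-322,-88],"angular":[0,0,15]},{"slide":[397,-322,-88],"angular":[0,0,15]},{"slide":[397,-322,-88],"angular":[0,0,15]},{"slide":[397,-322,-88],"angular":[0,0,15]},{"slide":[397,-322,-88],"angular":[0,0,15]},{"slide":[397,-322,-88],"angular":[0,0,15]},{"slide":[397,-322,-88],"angular":[0,0,15]}]'

```text
schema error: expected keys fingers, slide, angular
```

>>> jog_arm --moves '[{"slide":[0,0,0]}]'

```text
schema error: expected keys fingers, slide, angular
```

```bash
cat > b.py <<'E'
from h import *
import sys
np.set_printoptions(precision=4,suppress=True)
s=get_state(); print(s["clock"],s["tcp_pos"],s["orientation"],np.abs(s["qvel"]).max(),s["finger_gap"],s["grip_force"],s["wrist_force"])
p=read_camera("wrist"); save(p,sys.argv[1]); np.save("p.npy",dict(p=p,s=s),allow_pickle=True)
for n in sys.argv[2:]:
    for d in tip_of(n,p)[:6]: print(n,round(d["p"],2),np.round(d["point"],1),at_z(p,d["point"],Z[n],s))
E
python3 b.py w1.png jar_mouth jar1_lid
```

```text
0.75 [ 0.151  -0.5549  0.2424] [0.0001 0.9912 0.1325 0.    ] 0.0016943981517476966 0.08563642239666791 0.0 [ 0.5657 -0.8319  0.0061]
```

>>> jog_arm --moves '[{"fingers":0,"slide":[30,-24,-40],"angular":[0,0,0]},{"fingers":0,"slide":[60,-48,-80],"angular":[0,0,0]},{"fingers":0,"slide":[397,-322,-88],"angular":[0,0,15]},{"fingers":0,"slide":[397,-322,-88],"angular":[0,0,15]},{"fingers":0,"slide":[397,-322,-88],"angular":[0,0,15]},{"fingers":0,"slide":[397,-322,-88],"angular":[0,0,15]},{"fingers":0,"slide":[397,-322,-88],"angular":[0,0,15]},{"fingers":0,"slide":[397,-322,-88],"angular":[0,0,15]},{"fingers":0,"slide":[397,-322,-88],"angular":[0,0,15]},{"fingers":0,"slide":[397,-322,-88],"angular":[0,0,15]}]'

```text
clock: 1.73
tcp_pos: [0.3787, -0.2377, 0.3232]
orientation: [0.0, 1.0, 0.002, 0.0]
wrist_force: [0.6, -0.6, -0.4]
finger_gap: 0.0856
grip_force: 0.0
```

```bash
python3 -c "
from h import *
plan([.45,-.14,.33],0)"
```

```text
slide [ 71.7 -97.5  -6.8] ang [ 0.04 -0.04  0.2 ]
```

>>> jog_arm --moves '[{"fingers":0,"slide":[70,-90,-7],"angular":[0,0,0]},{"fingers":0,"slide":[70,-90,-7],"angular":[0,0,0]},{"fingers":0,"slide":[70,-90,-7],"angular":[0,0,0]},{"fingers":0,"slide":[70,-90,-7],"angular":[0,0,0]},{"fingers":0,"slide":[70,-90,-7],"angular":[0,0,0]},{"fingers":0,"slide":[70,-90,-7],"angular":[0,0,0]}]'

```text
clock: 2.23
tcp_pos: [0.4475, -0.1492, 0.3297]
orientation: [0.0, 1.0, 0.002, -0.0]
wrist_force: [-0.5, -1.1, 0.0]
finger_gap: 0.0855
grip_force: 0.0
```

```bash
python3 b.py w1.png jar_mouth jar1_lid; python3 -c "
from h import *
plan([.47,.235,.33],0)"
```

```text
2.2333 [ 0.4475 -0.1492  0.3297] [ 0.0002  1.      0.0024 -0.0002] 0.030351552219155434 0.08551200233058318 0.0 [-0.5291 -1.1172  0.0455]
jar_mouth 0.74 [331.9 216.3] [ 0.3836 -0.1629  0.094 ]
jar_mouth 0.58 [312.1 119.4] [ 0.507  -0.1375  0.094 ]
jar1_lid 0.71 [393.1 113.4] [ 0.5143 -0.2329  0.096 ]
jar1_lid 0.37 [312.4  23.1] [ 0.6077 -0.1384  0.096 ]
slide [  23.7 -385.2   -0.4] ang [0.01 0.01 0.11]
```

View pics/w1.png

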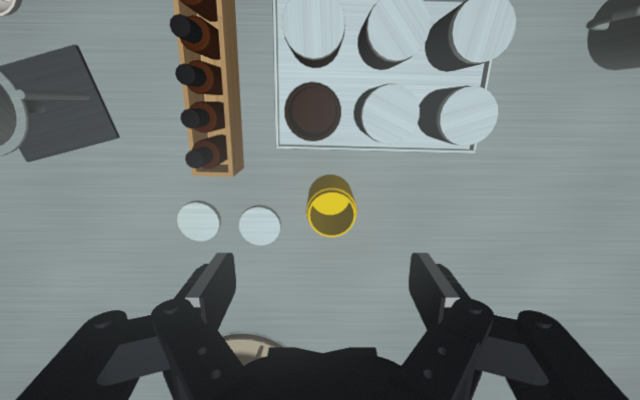

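View: the open jar is the plain brown disc centred near (313,111); the lidded ones are to its right and above, and the yellow cup is at (331,207). I'll fit the jar outline, then go on to the funnel.

```bash
python3 - <<'E'
from h import *
q=np.load("p.npy",allow_pickle=True).item(); p,s=q["p"],q["s"]
im=p["color"].astype(int); m=(im.max(2)<110).astype(np.uint8); m[:, :280]=0; m[:,345:]=0; m[:80]=0; m[145:]=0
n,l,st,c=cv2.connectedComponentsWithStats(m); i=1+st[1:,4].argmax(); print(st[i],c[i])
cn=max(cv2.findContours((l==i).astype(np.uint8),0,1)[0],key=len); print(cv2.fitEllipse(cn))
# model outline: rim circle r=.035 at z .094 + base circle at .004; fit hull centroid
from scipy.optimize import minimize
def model(xy):
    a=np.linspace(0,6.28,60); P=[proj(p,[xy[0]+r*np.cos(t),xy[1]+r*np.sin(t),z],s) for z,r in((.094,.033),(.08,.035),(.004,.035)) for t in a]
    return cv2.convexHull(np.array(P,np.float32))
def cost(xy):
    h=model(xy); k=np.zeros(m.shape,np.uint8); cv2.fillPoly(k,[np.round(h*16).astype(np.int32)],1,cv2.LINE_8,4)
    return int((k!=(l==i)).sum())
b=min(((cost((x,y)),x,y) for x in np.arange(.500,.530,.001) for y in np.arange(-.15,-.125,.001))); print(b)
E
```

```text
[ 285   82   56   59 2586] [312.3546017  111.11059551]
((312.3611755371094, 111.1114730834961), (55.24909210205078, 57.74165725708008), 172.9633026123047)
(158, np.float64(0.515), np.float64(-0.13799999999999998))
```

>>> jog_arm --moves '[{"fingers":0,"slide":[20,-388,-2],"angular":[0,0,0]},{"fingers":0,"slide":[20,-388,-2],"angular":[0,0,0]},{"fingers":0,"slide":[20,-388,-2],"angular":[0,0,0]},{"fingers":0,"slide":[20,-388,-2],"angular":[0,0,0]},{"fingers":0,"slide":[20,-388,-2],"angular":[0,0,0]},{"fingers":0,"slide":[20,-388,-2],"angular":[0,0,0]},{"fingers":0,"slide":[20,-388,-2],"angular":[0,0,0]},{"fingers":0,"slide":[20,-388,-2],"angular":[0,0,0]},{"fingers":0,"slide":[20,-388,-2],"angular":[0,0,0]},{"fingers":0,"slide":[20,-388,-2],"angular":[0,0,0]}]'

```text
clock: 3.22
tcp_pos: [0.4699, 0.1145, 0.3314]
orientation: [-0.016, 1.0, 0.027, -0.001]
wrist_force: [0.0, -0.2, 0.3]
finger_gap: 0.085
grip_force: 0.0
```

>>> jog_arm --moves '[{"fingers":0,"slide":[0,0,0],"angular":[0,0,0]},{"fingers":0,"slide":[0,0,0],"angular":[0,0,0]},{"fingers":0,"slide":[0,0,0],"angular":[0,0,0]}]'

```text
clock: 3.47
tcp_pos: [0.4695, 0.1146, 0.3315]
orientation: [-0.016, 0.999, 0.028, -0.001]
wrist_force: [0.1, 1.2, -0.0]
finger_gap: 0.0855
grip_force: 0.0
```

```bash
python3 b.py w2.png funnel_grip stand_ring funnel_tip
```

```text
3.4667 [0.4695 0.1146 0.3315] [-0.0156  0.9995  0.0275 -0.001 ] 0.007331571099866614 0.08552858681114946 0.0 [ 0.139   1.2042 -0.0452]
funnel_grip 0.73 [197.3 132.5] [0.5129 0.2445 0.168 ]
funnel_tip 0.7 [238.8 121.6] [0.5145 0.2466 0.023 ]
```

View pics/w2.png

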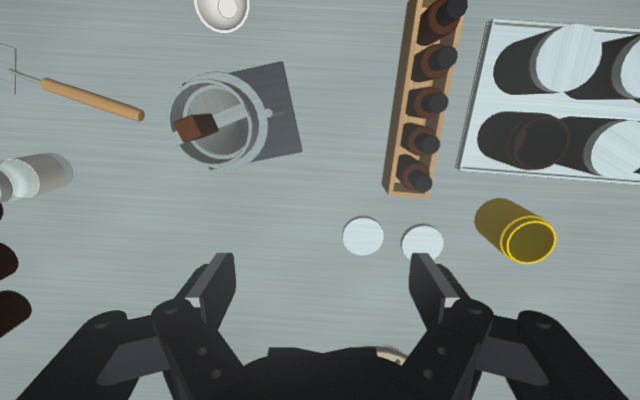

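```bash
python3 -c "
from h import *
s=get_state();print(s['joint_pos'])
print(proj(read_camera('top'),[.5127,.2435,.168]))
plan([.43,.235,.33],0);plan([.43,.235,.33],23)"
```

```text
[0.05544479 0.12042431 0.01749502 1.46857559 0.03142357 3.14063376]
[220.20651367 221.47344685]
slide [ -32.5 -121.5    5.5] ang [-1.8   0.09  3.25]
slide [ -32.5 -121.5    5.5] ang [ -1.79  -0.27 -19.75]
```

The last joint was at its limit, so the heading has to stay above the first joint's angle. The funnel shows at (197,128), with its bar running to the upper right. I'll use heading about 113°, which closes across the bar.

```bash
python3 -c "
from h import *
plan([.532,.198,.33],60);plan([.532,.198,.33],113)"
```

```text
slide [ 67.2 -78.8   4.1] ang [ -1.67  -0.86 -56.74]
slide [ 67.2 -78.8   4.1] ang [  -1.25   -1.7  -109.74]
```

>>> jog_arm --moves '[{"fingers":0,"slide":[0,0,0],"angular":[0,0,-7]},{"fingers":0,"slide":[0,0,0],"angular":[0,0,-14]},{"fingers":0,"slide":[0,0,0],"angular":[0,0,-21]},{"fingers":0,"slide":[0,0,0],"angular":[-1,-1,-28]},{"fingers":0,"slide":[0,0,0],"angular":[-1.5,-1,-35]},{"fingers":0,"slide":[0,0,0],"angular":[-1.7,-0.9,-42]},{"fingers":0,"slide":[0,0,0],"angular":[-1.7,-0.9,-49]},{"fingers":0,"slide":[0,0,0],"angular":[-1.7,-0.9,-57]},{"fingers":0,"slide":[0,0,0],"angular":[-1.7,-0.9,-57]},{"fingers":0,"slide":[0,0,0],"angular":[-1.7,-0.9,-57]}]'

```text
clock: 4.55
tcp_pos: [0.4693, 0.1157, 0.3316]
orientation: [0.0, 0.865, 0.501, -0.0]
wrist_force: [0.0, -0.1, 0.1]
finger_gap: 0.0854
grip_force: 0.0
```

```bash
python3 -c "
from h import *
s=get_state();print(s['joint_pos'],s['tcp_pos'])
plan([.532,.198,.33],113)"
```

```text
[ 7.59662251e-02  1.23468728e-01  2.13413393e-02  1.46906204e+00
 -7.09698311e-04  2.16770911e+00] [0.46929109 0.11574456 0.33161477]
slide [102.6  13.5   1.5] ang [-2.000e-02  4.000e-02 -5.285e+01]
```

>>> jog_arm --moves '[{"fingers":0,"slide":[20,3,1],"angular":[0,0,-7]},{"fingers":0,"slide":[40,6,1],"angular":[0,0,-14]},{"fingers":0,"slide":[60,9,1],"angular":[0,0,-21]},{"fingers":0,"slide":[80,12,1],"angular":[0,0,-28]},{"fingers":0,"slide":[103,14,1],"angular":[0,0,-35]},{"fingers":0,"slide":[103,14,1],"angular":[0,0,-42]},{"fingers":0,"slide":[103,14,1],"angular":[0,0,-49]},{"fingers":0,"slide":[103,14,1],"angular":[0,0,-53]},{"fingers":0,"slide":[103,14,1],"angular":[0,0,-53]},{"fingers":0,"slide":[103,14,1],"angular":[0,0,-53]}]'

```text
clock: 5.38
tcp_pos: [0.5326, 0.1982, 0.3303]
orientation: [-0.0, 0.552, 0.834, -0.001]
wrist_force: [0.5, 0.9, 0.1]
finger_gap: 0.0855
grip_force: 0.0
```

```bash
python3 b.py w3.png funnel_grip stand_ring funnel_tip; python3 -c "
import cv2
t=cv2.imread('pics/w3.png'); cv2.imwrite('pics/w3c.png',cv2.resize(t[20:260,170:470],None,fx=2.4,fy=2.4,interpolation=2))"
```

```text
5.3833 [0.5326 0.1982 0.3303] [-0.0001  0.5516  0.8341 -0.0005] 0.004919028996374369 0.08547226157862216 0.0 [0.4641 0.8661 0.0959]
funnel_grip 0.63 [324.3 136.9] [0.5178 0.2411 0.168 ]
```

View pics/w3c.png

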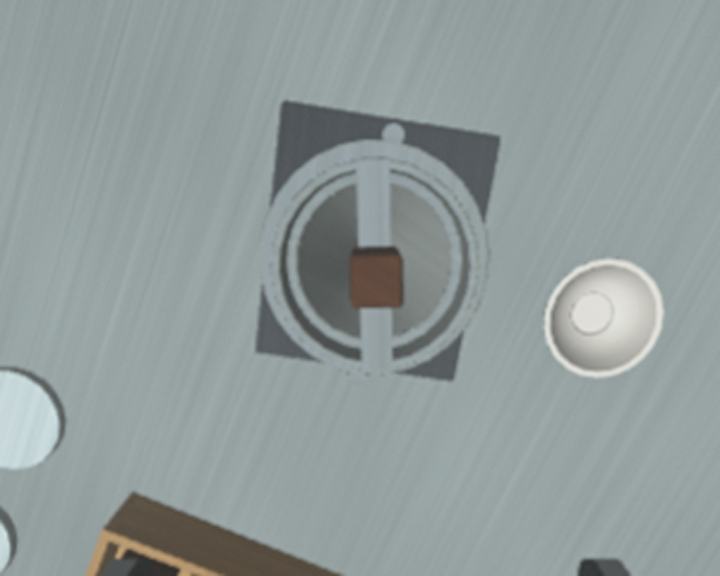

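```bash
python3 - <<'E'
from h import *
q=np.load("p.npy",allow_pickle=True).item(); p,s=q["p"],q["s"]
f=lambda u,v,z: at_z(p,(170+u/2.4,20+v/2.4),z,s)
print("handle top",f(376.5,279,.190))
a,b=f(373.5,172,.142),f(377,362,.142); print("bar",a,b,(a+b)/2,np.degrees(np.arctan2(*(a-b)[1::-1])))
a,b=f(350,279,.19),f(403,279,.19); print(np.linalg.norm(a-b))
print("ring mid", f(376.5,260,.105))
x=.5*0
E
```

```text
handle top [0.51861609 0.24464002 0.19      ]
bar [0.50257669 0.28045691 0.142     ] [0.53623444 0.20617227 0.142     ] [0.51940556 0.24331459 0.142     ] 114.37488440697821
0.01982479808978214
ring mid [0.51974001 0.24524472 0.105     ]
```

Crop shows the handle's top face centred at (376,279), flat in the tool axes, with the bar vertical, so the heading is right to within about 1°. I'll move down to just above the handle and check centring.

```bash
python3 -c "
from h import *
plan([.5175,.244,.225],114)"
```

```text
slide [ 48.2   4.3 105.5] ang [-0.03  0.03 -0.83]
```

>>> jog_arm --moves '[{"fingers":0,"slide":[24,2,30],"angular":[0,0,-0.5]},{"fingers":0,"slide":[48,4,60],"angular":[0,0,-0.8]},{"fingers":0,"slide":[48,4,85],"angular":[0,0,-0.8]},{"fingers":0,"slide":[48,4,105],"angular":[0,0,-0.8]},{"fingers":0,"slide":[48,4,105],"angular":[0,0,-0.8]},{"fingers":0,"slide":[48,4,105],"angular":[0,0,-0.8]}]'

```text
clock: 6.08
tcp_pos: [0.5165, 0.2436, 0.2249]
orientation: [-0.001, 0.544, 0.839, -0.001]
wrist_force: [-0.1, 0.1, 0.4]
finger_gap: 0.0854
grip_force: 0.0
```

```bash
python3 b.py w4.png funnel_grip; python3 - <<'E'
from h import *
q=np.load("p.npy",allow_pickle=True).item(); p,s=q["p"],q["s"]
print(proj(p,list(s["tcp_pos"][:2])+[.19],s), proj(p,[s["tcp_pos"][0],s["tcp_pos"][1],.142],s))
t=read_camera("top"); save(t,"t4.png")
E
```

```text
6.0833 [0.5165 0.2436 0.2249] [-0.0007  0.5443  0.8389 -0.0013] 0.05717163499015923 0.08542609842492563 0.0 [-0.149   0.1043  0.411 ]
funnel_grip 0.88 [323.6 226.4] [0.5198 0.2408 0.168 ]
[320.52911479 234.70372515] [320.98620843 208.32847187]
```

View pics/w4.png

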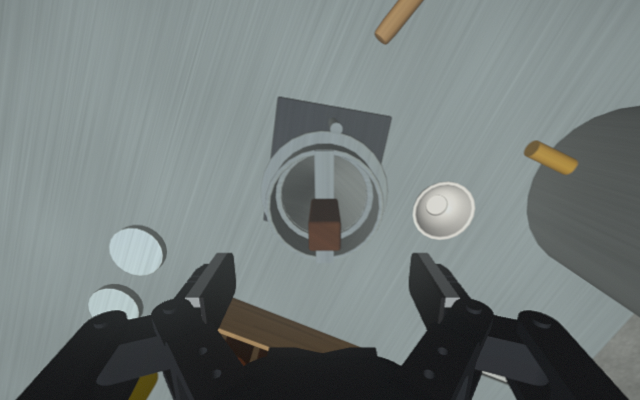

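Handle top face is centred near (325,236), midway between the fingers except for about 2.5 mm in tool y. I'll correct that, descend and close lightly.

>>> jog_arm --moves '[{"fingers":0,"slide":[-0.5,2.5,20],"angular":[0,0,0]},{"fingers":0,"slide":[-0.5,2.5,40],"angular":[0,0,0]},{"fingers":0,"slide":[-0.5,2.5,62],"angular":[0,0,0]},{"fingers":0,"slide":[-0.5,2.5,62],"angular":[0,0,0]},{"fingers":0.4,"slide":[-0.5,2.5,62],"angular":[0,0,0]},{"fingers":0.55,"slide":[-0.5,2.5,62],"angular":[0,0,0]},{"fingers":0.62,"slide":[-0.5,2.5,62],"angular":[0,0,0]}]' --squeeze 22

```text
clock: 6.82
tcp_pos: [0.521, 0.2446, 0.1657]
orientation: [0.001, 0.544, 0.839, 0.001]
wrist_force: [-0.2, 0.3, -0.5]
finger_gap: 0.0514
grip_force: 0.0
```

>>> jog_arm --moves '[{"fingers":0.68,"slide":[0,0,0],"angular":[0,0,0]},{"fingers":0.72,"slide":[0,0,0],"angular":[0,0,0]},{"fingers":0.76,"slide":[0,0,0],"angular":[0,0,0]},{"fingers":0.8,"slide":[0,0,0],"angular":[0,0,0]},{"fingers":0.9,"slide":[0,0,0],"angular":[0,0,0]},{"fingers":1,"slide":[0,0,0],"angular":[0,0,0]},{"fingers":1,"slide":[0,0,0],"angular":[0,0,0]},{"fingers":1,"slide":[0,0,0],"angular":[0,0,0]}]' --squeeze 22

```text
clock: 7.48
tcp_pos: [0.5193, 0.2441, 0.1641]
orientation: [-0.0, 0.544, 0.839, -0.001]
wrist_force: [-4.0, -1.6, 5.9]
finger_gap: 0.0198
grip_force: 24.5
```

>>> jog_arm --moves '[{"fingers":1,"slide":[0,0,-5],"angular":[0,0,0]},{"fingers":1,"slide":[0,0,-15],"angular":[0,0,0]},{"fingers":1,"slide":[0,0,-28],"angular":[0,0,0]},{"fingers":1,"slide":[0,0,-42],"angular":[0,0,0]},{"fingers":1,"slide":[0,0,-57],"angular":[0,0,0]},{"fingers":1,"slide":[0,0,-72],"angular":[0,0,0]},{"fingers":1,"slide":[0,0,-87],"angular":[0,0,0]},{"fingers":1,"slide":[0,0,-102],"angular":[0,0,0]},{"fingers":1,"slide":[0,0,-117],"angular":[0,0,0]},{"fingers":1,"slide":[0,0,-130],"angular":[0,0,0]}]'

```text
clock: 8.32
tcp_pos: [0.5199, 0.2445, 0.2947]
orientation: [0.0, 0.544, 0.839, -0.0]
wrist_force: [0.3, 0.2, -3.6]
finger_gap: 0.0198
grip_force: 23.4
```

>>> jog_arm --moves '[{"fingers":1,"slide":[0,0,-3],"angular":[0,0,0]},{"fingers":1,"slide":[0,0,-3],"angular":[0,0,0]}]'

```text
clock: 8.48
tcp_pos: [0.5204, 0.2447, 0.2976]
orientation: [0.001, 0.544, 0.839, 0.0]
wrist_force: [0.1, 0.7, -3.9]
finger_gap: 0.0197
grip_force: 23.4
```

```bash
python3 - <<'E'
from h import *
p=read_camera("side"); s=get_state(); print(s["tcp_pos"],s["wrist_force"],s["grip_force"],s["joint_pos"])
cv2.imwrite("pics/s5.png",cv2.resize(p["color"][80:330,150:450,::-1],None,fx=2.4,fy=2.4,interpolation=2))
for n in ("funnel_tip","funnel_grip"):
    for d in tip_of(n,p)[:2]: print(n,d["p"],d["point"],at_z(p,d["point"],(.153 if 'tip' in n else .298)))
plan([.515,-.138,.297],114)
E
```

```text
[0.51998741 0.24452952 0.29641518] [-0.06522767  0.38007478 -4.27910178] 23.37300807237625 [ 3.00172507e-01  3.05288548e-01  1.66443603e-01  1.43208815e+00
 -5.42779869e-04  1.45051952e+00]
funnel_tip 0.64 [247.7, 257.1] [0.5199834  0.24370097 0.153     ]
funnel_grip 0.81 [235.0, 199.9] [0.52281927 0.24826164 0.298     ]
slide [-347.2 -160.    -1.2] ang [-0.14  0.02  0.09]
```

View pics/s5.png

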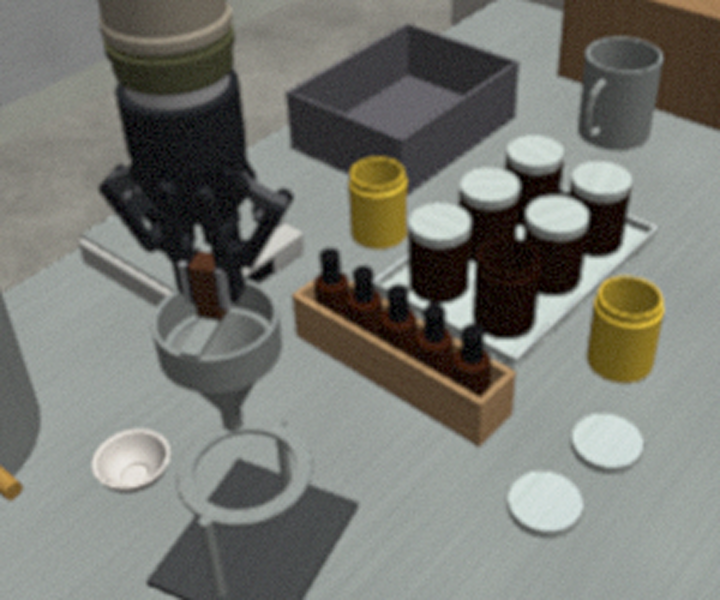

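Side view: the funnel is upright in the fingers, its nozzle at crop (232,425), clear above the ring at (245,475). I'll carry it across smoothly at this height.

>>> jog_arm --moves '[{"fingers":1,"slide":[-6,-3,0],"angular":[0,0,0]},{"fingers":1,"slide":[-18,-8,0],"angular":[0,0,0]},{"fingers":1,"slide":[-36,-17,0],"angular":[0,0,0]},{"fingers":1,"slide":[-56,-26,0],"angular":[0,0,0]},{"fingers":1,"slide":[-78,-36,0],"angular":[0,0,0]},{"fingers":1,"slide":[-100,-46,0],"angular":[0,0,0]},{"fingers":1,"slide":[-122,-56,0],"angular":[0,0,0]},{"fingers":1,"slide":[-144,-66,0],"angular":[0,0,0]},{"fingers":1,"slide":[-166,-76,0],"angular":[0,0,0]},{"fingers":1,"slide":[-188,-87,0],"angular":[0,0,0]}]'

```text
clock: 9.47
tcp_pos: [0.5164, 0.0351, 0.2962]
orientation: [-0.0, 0.544, 0.839, -0.001]
wrist_force: [0.1, -0.4, -3.9]
finger_gap: 0.0197
grip_force: 23.4
```

>>> jog_arm --moves '[{"fingers":1,"slide":[-22,-10,0],"angular":[0,0,0]},{"fingers":1,"slide":[-44,-20,0],"angular":[0,0,0]},{"fingers":1,"slide":[-66,-30,0],"angular":[0,0,0]},{"fingers":1,"slide":[-88,-40,0],"angular":[0,0,0]},{"fingers":1,"slide":[-110,-50,0],"angular":[0,0,0]},{"fingers":1,"slide":[-130,-60,0],"angular":[0,0,0]},{"fingers":1,"slide":[-146,-67,0],"angular":[0,0,0]},{"fingers":1,"slide":[-155,-71,0],"angular":[0,0,0]},{"fingers":1,"slide":[-159,-73,0],"angular":[0,0,0]},{"fingers":1,"slide":[-159,-73,0],"angular":[0,0,0]}]'

```text
clock: 10.3
tcp_pos: [0.5148, -0.1386, 0.2964]
orientation: [-0.0, 0.545, 0.839, -0.0]
wrist_force: [-0.4, 0.5, -4.2]
finger_gap: 0.0199
grip_force: 23.4
```

```bash
cat > c.py <<'E'
from h import *
import sys
np.set_printoptions(precision=4,suppress=True)
s=get_state(); t=s["tcp_pos"]; print(s["clock"],t,s["orientation"],s["wrist_force"],s["grip_force"])
ims=[]
for c in ("top","side"):
    p=read_camera(c); 
    for n,z in (("funnel_tip",t[2]-.141),("funnel_grip",t[2]+.004),("jar_mouth",.094),("jar1_lid",.096)):
        for d in tip_of(n,p)[:4]: print(c,n,round(d["p"],2),np.round(d["point"],1),at_z(p,d["point"],z))
    u,v=np.round(proj(p,[t[0],t[1],.12])).astype(int)
    ims.append(cv2.resize(p["color"][v-60:v+60,u-65:u+65,::-1],None,fx=3,fy=3,interpolation=2)); print("crop origin",u-65,v-60)
    print(c,"tcp-axis at tip/jar",proj(p,[t[0],t[1],t[2]-.141]),proj(p,[.515,-.138,.094]))
cv2.imwrite("pics/"+sys.argv[1],np.hstack(ims))
plan([.515,-.138,t[2]],114)
E
python3 c.py c6.png
```

```text
10.3 [ 0.5148 -0.1386  0.2964] [-0.0003  0.5447  0.8386 -0.0005] [-0.4434  0.4508 -4.1818] 23.353581726551056
top funnel_tip 0.58 [378.  222.8] [ 0.5107 -0.1341  0.1554]
top funnel_grip 0.88 [393.2 219. ] [ 0.5115 -0.1396  0.3004]
top funnel_grip 0.47 [227.9 223.7] [0.5015 0.1948 0.3004]
top jar_mouth 0.78 [384.3 274. ] [ 0.3829 -0.1591  0.094 ]
top jar_mouth 0.78 [385.3 143.6] [ 0.7235 -0.1681  0.094 ]
top jar_mouth 0.46 [375.1 221.9] [ 0.516  -0.1375  0.094 ]
top jar_mouth 0.22 [376.7 222.8] [ 0.5136 -0.1416  0.094 ]
top jar1_lid 0.53 [228.5 220.2] [0.5197 0.2402 0.096 ]
crop origin 312 162
top tcp-axis at tip/jar [379.8302 221.114 ] [375.3081 222.275 ]
side funnel_tip 0.69 [361.6 165. ] [ 0.518  -0.139   0.1554]
side funnel_grip 0.89 [366.1 114.4] [ 0.5099 -0.1307  0.3004]
side jar_mouth 0.87 [412.  200.3] [ 0.3858 -0.1654  0.094 ]
side jar_mouth 0.8 [305.6 154.2] [ 0.7165 -0.1596  0.094 ]
side jar1_lid 0.8 [382.6 166.8] [ 0.514  -0.2374  0.096 ]
crop origin 297 117
side tcp-axis at tip/jar [362.5879 165.5326] [361.0318 185.4228]
slide [-0.6 -0.7  0.4] ang [-0.03  0.03  0.13]
```

View pics/c6.png

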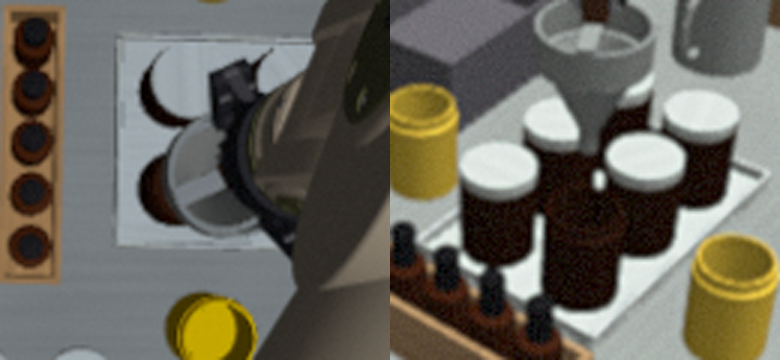

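Side half: nozzle end at crop (593,152), jar mouth centred at about (585,213). That matches the prediction to a few mm, and all lids are clear. I'll lower it.

>>> jog_arm --moves '[{"fingers":1,"slide":[0,0,6],"angular":[0,0,0]},{"fingers":1,"slide":[0,0,16],"angular":[0,0,0]},{"fingers":1,"slide":[0,0,27],"angular":[0,0,0]},{"fingers":1,"slide":[0,0,37],"angular":[0,0,0]},{"fingers":1,"slide":[0,0,43],"angular":[0,0,0]},{"fingers":1,"slide":[0,0,45],"angular":[0,0,0]},{"fingers":1,"slide":[0,0,45],"angular":[0,0,0]},{"fingers":1,"slide":[0,0,45],"angular":[0,0,0]}]'

```text
clock: 11.47
tcp_pos: [0.5154, -0.1378, 0.2518]
orientation: [0.0, 0.544, 0.839, -0.0]
wrist_force: [-0.0, -0.4, -4.6]
finger_gap: 0.0197
grip_force: 23.4
```

```bash
python3 - <<'E'
from h import *
s=get_state(); t=s["tcp_pos"]; print(s["clock"],t,s["orientation"],s["wrist_force"],s["grip_force"])
p=read_camera("side"); im=cv2.resize(p["color"][95:225,310:420,::-1],None,fx=5,fy=5,interpolation=cv2.INTER_CUBIC).copy()
im=cv2.convertScaleAbs(im,alpha=1.6)[:600]; raw=im.copy()
def circ(x,y,z,r,c):
    a=np.linspace(0,2*np.pi,40); P=np.array([(proj(p,[x+r*np.cos(k),y+r*np.sin(k),z])-[310,95]+.5)*5 for k in a]); cv2.polylines(im,[np.round(P).astype(np.int32)],True,c,1)
circ(.515,-.138,.094,.035,(0,255,0)); circ(.515,-.138,.004,.035,(0,255,0)); circ(t[0],t[1],t[2]-.141,.008,(0,0,255)); circ(t[0],t[1],t[2]-.026,.046,(0,0,255)); circ(t[0],t[1],t[2]-.059,.046,(0,0,255))
cv2.imwrite("pics/f7.png",np.hstack([raw[:,150:],im[:,150:]]))
for n,z in (("funnel_tip",t[2]-.141),("jar_mouth",.094)):
    for d in tip_of(n,p)[:4]: print(n,round(d["p"],2),np.round(d["point"],1),at_z(p,d["point"],z))
E
```

```text
11.4667 [ 0.51535676 -0.13776798  0.25184301] [ 9.52736141e-05  5.44043151e-01  8.39057132e-01 -4.13142472e-04] [-0.02910822 -0.39488914 -4.64976664] 23.35231751203537
funnel_tip 0.66 [360.7 180.1] [ 0.51643656 -0.13705669  0.11084301]
jar_mouth 0.76 [306.2 153.5] [ 0.71741295 -0.16333787  0.094     ]
jar_mouth 0.71 [360.2 186.7] [ 0.51370117 -0.1324071   0.094     ]
jar_mouth 0.64 [409.9 202.1] [ 0.3864198  -0.15641033  0.094     ]
```

View pics/f7.png

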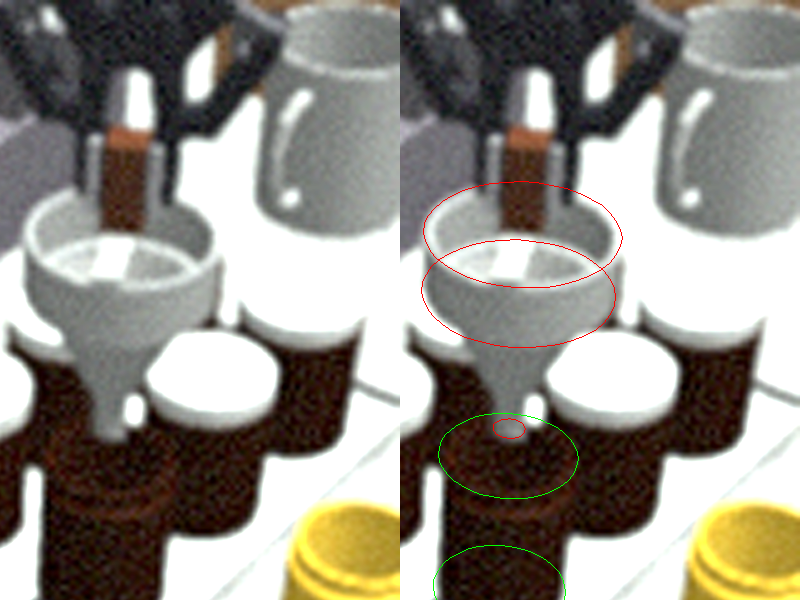

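The overlay on the side view agrees. The nozzle is at about (110,433) and the mouth centre at about (112,462), which puts it within about 2 mm of centre and about 16 mm above the rim. The funnel is upright, the wrist force equals the funnel's weight, and it touches nothing.

```bash
python3 -c "
from h import *
s=get_state();print(np.abs(s['qvel']).max());print(hand_in())"
```

```text
0.0019100125470134046
the job is handed in; nothing more can be done
None
```

I handed the job in with the funnel held still and upright, its nozzle about 2 mm off the centre of the open jar's mouth and about 16 mm above the rim by my measurements; the interface did not report whether it passed.

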